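Clamp a resin printer's build platform in the scraping jig

ROBOT

A 6-joint arm with a two-finger parallel gripper is mounted at the origin on the work surface. World frame = base frame: x ahead of the robot, y to its left, z up, the work surface at z = 0. Lengths are in m, angles in rad, forces in N, time in s.
With the tool pointing down it reaches from about 0.35 to 0.85 m from the base axis. Payload 8.1 kg.
Tool frame: the origin (TCP) lies at the centre of the arm's flange, where the gripper is bolted on; the fingertips stand 186 mm ahead of it and the grasp point (between the pads) lies 167 mm ahead of it; z points along the fingers, y is the direction in which the jaws open and shut (so a half turn about z gives the same grasp; the last joint's range is limited). The gripper opens to 93 mm and grips with 3 to 60 N. Pads are 15 mm wide; open, the fingers measure 128 mm over their backs; the gripper's body (75 mm by 188 mm) begins 65 mm behind the grasp point.
Start: joints at [-1.407, 0.13, 1.488, -0, 1.523, -0.085], TCP at [0.148, -0.582, 0.405] pointing down, gripper open.
Joint ranges: [-2.96, 2.96], [-0.89, 2.26], [0.02, 2.5], [-1.34, 4.48], [0, 2.73], [-2.66, 2.66]. Speed limits (rad/s): [2.39, 2.39, 2.79, 3.14, 3.14, 3.14].

INTERFACE

Orientations are given as a rotation vector (axis times angle).
In Python, from plant import robot, viewer, order gives the robot as it stands.
- The arm moves only by the tool apply_moves, never from a script. Its argument "deltas" is a list of rows, each a list of 3 entries, a list of its own where there are three numbers: the finger opening in mm, from 0 to 93, then the shift along the tool's x, y, z in mm, then the turn about the tool's z in rad. In form: [[grip, [dx, dy, dz], yaw], ...]. A call has 1 to 5 rows; each row shifts and turns the commanded pose from where the row before left it, along the tool's axes as they then stand; what a row does not reach is not made up. A row lasts 1/8 s, in which the tool goes at most 62.5 mm and 10.7 degrees, less where a joint would pass 70% of its speed; a pose out of reach is approached as far as the arm can. A call is refused whole if a number of a shift passes 62.5 or a number of a turn 0.188, either way. A call with a gripper value outside its range is refused whole. The fingers move at their own pace and stop on an object; "grip_force" is the grip in N (left out, the last holds). Time passes only in rows, so rows that do not move let the fingers close. It gives the time, the measured TCP pose, the force and the opening at its end, in the units of the state.
- robot.read_state(): the state, without advancing time (a new reading comes with each control period).
- viewer.read_camera(name): name is "side" or "top" or "wrist"; returns the picture (420x560x3 uint8, blue, green, red); there is no depth.
- viewer.get_calibration(name): a dict with "fx", "fy", "cx", "cy" (pixels), "distortion" ([k1, k2, p1, p2, k3] as OpenCV has them; the pictures are not rectified), "R" (3x3) and "t" (3): a world point X has camera coordinates R X + t. Camera axes: x right, y down, z forward; pixel columns grow to the right and rows downward; lengths in m; the calibration is good to about 2 mm. A picture is of the moment at which its call begins: read the wrist's pose just before it. get_calibration takes no time and is no camera call; for the wrist camera it gives the pose at the moment of the call.
- order.close_job(): hands the job in, once; it reports no verdict.
The state is a dict: "t": time; "q": joint angles; "dq": joint speeds; "joint_torque": joint torques, N m; "tool_pos": TCP position; "orientation": TCP orientation; "force": force on the tool from outside, world axes, zero at the start; "wrist_torque": the same for the moment, N m; "opening": finger opening in m.
Only numpy, scipy, OpenCV 4.12 (cv2) and the standard library are available. Lean on these libraries where they do the work, as an engineer would, in place of code of your own. Each camera call takes 0.05 s, during which the arm holds its last target. There are 200 camera calls.

TASK

Push the build platform fully home against the back stop of the jig. Then clamp it: back the winged knob off anticlockwise until it clicks down at its thread start, and turn it clockwise until it is fully tight, leaving the platform home and the other things on the bench where they are.

Things in the scene. Friction and masses are not known exactly. Their poses are not given: they have to be found in the camera images.
- jig: grey and dark steel clamping jig fixed to the bench, 175 x 130 mm. Origin on the bench surface; x is the way the platform is pushed home, z up. Bed 12 mm thick from x = -95 to +80 mm; side rails at y = +-53 mm, tops 24 mm above the bench, 94 mm clear between them; the back stop's face is at x = +60 mm, on a bar across the far end.
- bridge_top (a point): middle of the top of the jig's bridge, 54 mm above the bench, on the knob's vertical axis: x = +45 mm, y = 0 of the jig. The bridge crosses the jig, 28 mm long (x) and 130 mm wide, underside 42 mm above the bench, so that the platform passes under it. It carries the clamp knob.
- platform: aluminium build platform, 120 (x) x 90 (y) x 10 mm, about 0.4 kg, loose, lying on the bed between the rails, pulled 30 to 60 mm out. Origin at the centre of its underside, axes as the jig's; home is x = 0, y = 0 of the jig, 12 mm above the bench (its rear edge on the stop). A printed dental arch, 44 x 62 mm, stuck on its middle rises 22 mm above the underside. Sliding it takes 2 to 8 N.
- tab_top (a point): middle of the top of the platform's upright pull tab, 53 mm above the bench, at the platform's front end (54 mm from its origin, towards -x). The tab is 10 mm thick (x), 40 mm wide (y) and stands 31 mm above the plate; it can be pushed or pinched.
- knob_grip (a point): middle of the grip of the black winged clamp knob, on its vertical axis, turning with it. The grip is a straight bar along this point's x axis, 58 mm long, 14 mm thick (y), 23 mm high (11.5 mm up and down from here); under it a round hub 48 mm across, 20 mm high. About 101 mm above the bench at the start, 90.5 mm after the click, 85.5 mm when tight.
- knob (a joint): turn of the knob, rad, growing clockwise from above (tightening); 0: bar along the jig's x. Stops at -0.45 and 1.4. Starts at 0.3 to 1.0 on top of the thread, where clockwise turning only runs to the stop. Back past -0.1 it can drop, once no fingers pinch it. Then from about 0.3 to 1.2 it is drawn down 5 mm, at last onto the platform. Takes 0.03 N m, a few times that when tight; stays where left.
- spindle (a joint): height of the knob with its spindle and clamp foot, m, growing upward: about +0.011 at the start (on top of the thread), 0 after the click (at the thread start), about -0.005 when tight, its foot (24 mm across) pressed on the platform's rear. A light spring draws it to 0.
- rinse_bottle: bystander: white plastic bottle, 64 mm across, 160 mm tall; origin at the centre of its underside
- scraper: bystander: spatula-like scraper 200 mm long lying on the bench
- beaker: bystander: clear plastic beaker, 72 mm across, 80 mm tall; origin at the centre of its underside
- jar: bystander: grey jar with black lid, 60 mm across, 70 mm tall; origin at the centre of its underside
There are look-alikes about, which are no part of the job. There is more than one size of the jig; the one meant has the size given above.

How it is judged:
On the way, in this order (a step that is already met when the one before it is completed fails the run):
1. the platform is fully home against the back stop (x of platform in the frame of jig above -0.004 m), for 0.2 s.
2. the knob, backed off anticlockwise, has clicked down to its thread start (value of joint knob below 0 rad and value of joint spindle below 0.003 m), for 0.1 s.
At the end, for the whole second after the job is handed in: the platform is within 4 mm of fully home against the stop and at rest, and the knob is tight: turned clockwise to at least 1.15 rad (its stop is at 1.4) and drawn down at least 3.5 mm below its thread start, let go and still (x of platform in the frame of jig above -0.004 m and value of joint knob above 1.15 rad and value of joint spindle below -0.0035 m and linear speed of platform below 0.01 m/s and velocity of joint knob between -0.05 and 0.05 rad/s); the robot touches nothing.
It fails at once if a bystander was moved more than 40 mm (distance of any of rinse_bottle, scraper, beaker, jar from where it was at the start of the episode above 0.04 m).
It also fails if it takes over 59 s, if anything falls off the work surface, if the arm or the gripper's body presses on something with over 40 N, if the wrist force passes 120 N, or if a joint passes its speed limit or range.

## Working session

There is one attempt and no reset: what is moved stays moved. The work goes in short steps, Python scripts to look and compute and a tool call to move; the robot and the scene stay as the last step left them, time stands still between calls to the robot, and variables do not carry over. Pictures are saved under pics/ and viewed, about 8 in all and at most 12, crops included, and the job is handed in when it is done.

Besides the shell and the picture viewer there is one more tool, called after "Call:" as a command line: name --argument value ..., lists and objects as JSON in quotes. apply_moves: Moves the arm, as the interface text tells. Its arguments: {"type":"object","properties":{"deltas":{"type":"array"},"grip_force":{"type":"number"}},"required":["deltas"]}

```bash
ls; mkdir -p pics; python3 - <<'E'
from plant import robot, viewer, order
import cv2,numpy as np
s=robot.read_state();print(s)
for n in ("top","side"):
    im=viewer.read_camera(n);cv2.imwrite(f"pics/{n}0.png",im)
    c=viewer.get_calibration(n);print(n,{k:np.round(v,4).tolist() for k,v in c.items()})
E
```

```text
pics
{'t': 0.0, 'q': array([-1.40738874e+00,  1.31184349e-01,  1.48924532e+00, -3.01338345e-06,
        1.52298691e+00, -8.54233057e-02]), 'dq': array([-0.00157861, -0.00112948,  0.00066534,  0.00026993,  0.00111541,
        0.00056567]), 'joint_torque': array([ 1.19104334e-03, -5.59841073e+01, -4.91756558e+01,  7.70642096e-02,
        3.56850028e-02, -1.18199009e-04]), 'tool_pos': array([ 0.14773488, -0.58130475,  0.40369193]), 'orientation': array([-3.11550097e+00, -3.89629133e-01,  1.16341116e-04]), 'force': array([0.42459761, 0.06204375, 0.33318388]), 'wrist_torque': array([-0.01225131,  0.00767479,  0.00626426]), 'opening': 0.09293959153723129}
top {'fx': 510.8924, 'fy': 510.8924, 'cx': 279.5765, 'cy': 202.4702, 'distortion': [-0.1514, 0.0, 0.0, 0.0, 0.0], 'R': [[-0.0137, -0.9996, -0.0236], [-0.996, 0.0157, -0.0881], [0.0885, 0.0223, -0.9958]], 't': [0.0467, 0.5182, 1.2797]}
side {'fx': 394.7414, 'fy': 394.7414, 'cx': 276.534, 'cy': 206.9217, 'distortion': [-0.1181, 0.0, 0.0, 0.0, 0.0], 'R': [[-0.9998, -0.0201, 0.0005], [-0.0143, 0.6966, -0.7173], [0.0141, -0.7172, -0.6968]], 't': [0.505, 0.0657, 1.1203]}
```

View pics/top0.png

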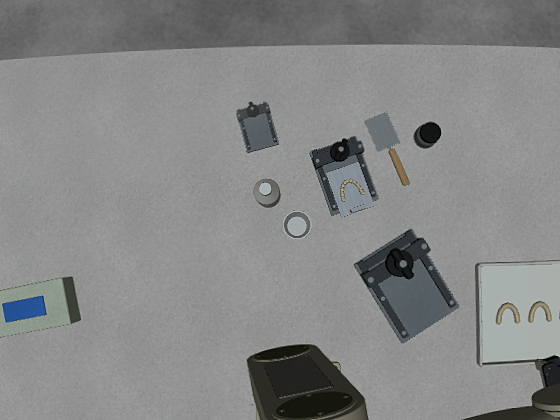

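View pics/side0.png

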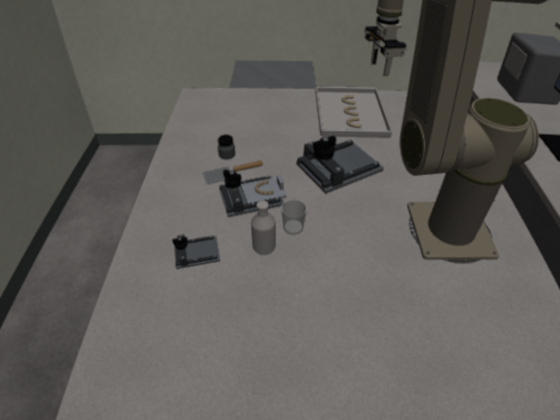

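The top view shows the target jig with arch and platform at about (345,178), the small look-alike at (258,127) and the large one at (405,285). I'll enlarge the target.

```bash
cat > h.py <<'E'
import cv2,numpy as np
from plant import robot, viewer, order
def ray(c,uv,z):
    K=np.array([[c["fx"],0,c["cx"]],[0,c["fy"],c["cy"]],[0,0,1]]);R=np.array(c["R"]);t=np.array(c["t"])
    p=cv2.undistortPoints(np.array(uv,float).reshape(-1,1,2),K,np.array(c["distortion"])).reshape(-1,2)
    d=np.c_[p,np.ones(len(p))]@R; o=-R.T@t
    z=np.broadcast_to(z,len(p))
    return o+d*((z-o[2])/d[:,2])[:,None]
def proj(c,X):
    K=np.array([[c["fx"],0,c["cx"]],[0,c["fy"],c["cy"]],[0,0,1]])
    return cv2.projectPoints(np.array(X,float).reshape(-1,1,3),cv2.Rodrigues(np.array(c["R"]))[0],np.array(c["t"]),K,np.array(c["distortion"]))[0].reshape(-1,2)
E
python3 - <<'E'
import cv2
im=cv2.imread("pics/top0.png")[125:225,295:395]
cv2.imwrite("pics/crop0.png",cv2.resize(im,None,fx=6,fy=6,interpolation=cv2.INTER_CUBIC))
E
```

```text
(no output)
```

View pics/crop0.png

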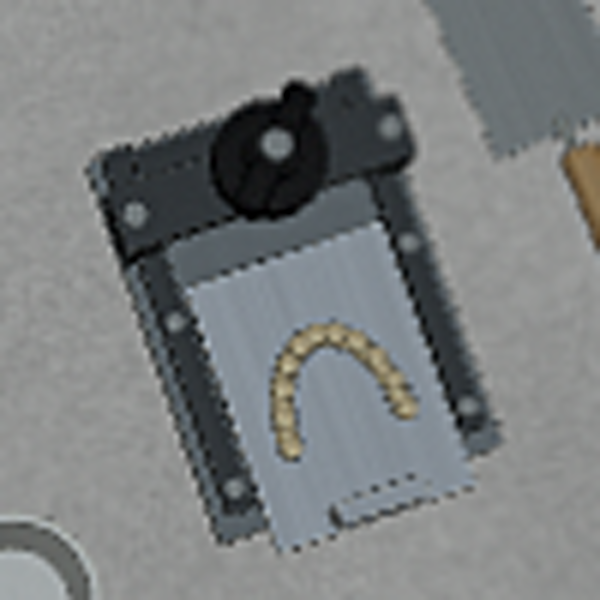

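The crop shows the knob cap at (277,143), bridge bolts at (135,213) and (390,126), rail bolts at (175,321), (234,488), (410,243) and (469,405), and the platform's corners at (187,290), (380,224), (478,485) and (285,552).

```bash
python3 - <<'E'
from h import *
c=viewer.get_calibration("top")
g=lambda pts,z: ray(c,(np.array(pts)+.5)/6-.5+[295,125],z)
rb=g([(175,321),(234,488),(410,243),(469,405)],.025)
bb=g([(135,213),(390,126)],.055)
k=g([(277,143)],.1125)
pl=g([(187,290),(380,224),(478,485),(285,552)],.022)
np.set_printoptions(precision=4,suppress=True)
print("railbolts",rb,"\nbridge",bb,bb.mean(0),"knob",k,"\nplat",pl,pl.mean(0))
a=lambda d: np.arctan2(d[1],d[0])
print("yaw", a(rb[0]-rb[1]),a(rb[2]-rb[3]),a(bb[0]-bb[1])-np.pi/2,a(rb[0]-rb[2])-np.pi/2, "plat",a(pl[0]-pl[3]),a(pl[1]-pl[2]),a(pl[0]-pl[1])-np.pi/2)
print("sizes", *[np.linalg.norm(d) for d in (rb[0]-rb[2],bb[0]-bb[1],pl[0]-pl[1],pl[0]-pl[3])])
# wing tips: at visible crop
w=g([(298,92),(262,185)],.1125); print("bar",w,a(w[0]-w[1]))
print(g([(335,510),(430,478)],.053))
E
```

```text
railbolts [[ 0.5795 -0.0748  0.025 ]
 [ 0.5078 -0.0983  0.025 ]
 [ 0.6117 -0.1763  0.025 ]
 [ 0.5416 -0.1994  0.025 ]] 
bridge [[ 0.6213 -0.0572  0.055 ]
 [ 0.6567 -0.1652  0.055 ]] [ 0.639  -0.1112  0.055 ] knob [[ 0.6389 -0.1116  0.1125]] 
plat [[ 0.5932 -0.0805  0.022 ]
 [ 0.6206 -0.164   0.022 ]
 [ 0.5076 -0.2027  0.022 ]
 [ 0.4804 -0.1196  0.022 ]] [ 0.5505 -0.1417  0.022 ]
yaw 0.31603790870199444 0.31869259611424466 0.31704759267368354 0.30683857233206835 plat 0.3339805979960636 0.3297113567597245 0.31628082999279683
sizes 0.1064234545229185 0.11363354846055147 0.08795034731423518 0.11942641438688607
bar [[ 0.6596 -0.1206  0.1125]
 [ 0.6219 -0.1051  0.1125]] -0.3907434262130867
[[ 0.4957 -0.1377  0.053 ]
 [ 0.5084 -0.1777  0.053 ]]
```

Call:
apply_moves --deltas '[[0,[20,-16,0],0],[0,[41,-32,0],0],[0,[41,-32,0],0],[0,[41,-32,0],0],[0,[41,-32,0],0]]' --grip_force 20

```text
t: 0.72
tool_pos: [0.2913, -0.3951, 0.4043]
orientation: [-3.117, -0.389, 0.0]
force: [0.5, -0.3, 0.3]
opening: 0.0476
```

Call:
apply_moves --deltas '[[0,[41,-32,0],0],[0,[41,-32,0],0],[0,[41,-32,0],0],[0,[41,-32,0],0],[0,[41,-32,0],0]]'

```text
t: 1.35
tool_pos: [0.4506, -0.1895, 0.4045]
orientation: [-3.117, -0.39, 0.0]
force: [-0.3, -1.3, 1.2]
opening: 0.0015
```

Call:
apply_moves --deltas '[[0,[21,-18,0],0],[0,[0,0,50],-0.068],[0,[0,0,50],0],[0,[0,0,0],0]]'

```text
t: 1.85
tool_pos: [0.4639, -0.1674, 0.3002]
orientation: [-3.097, -0.495, 0.012]
force: [-0.0, 0.2, 0.0]
opening: 0.0001
```

```bash
cat >> h.py <<'E'
J=np.array([.5962,-.1254]);JY=.317
def st():
    s=robot.read_state();r=s["orientation"];M=cv2.Rodrigues(np.array(r))[0];psi=np.arctan2(M[1,0],M[0,0]);p=s["tool_pos"]
    d=p[:2]-J;c,n=np.cos(JY),np.sin(JY)
    print("t %.2f psi %.4f tilt %.4f pos %s jig %s F %s open %.4f"%(s["t"],psi,np.arccos(min(1,-M[2,2])),np.round(p,4),np.round([d@[c,n],d@[-n,c]],4),np.round(s["force"],1),s["opening"]))
    return s,psi
E
python3 - <<'E'
from h import *
c=viewer.get_calibration("top")
b=ray(c,[(265,187)],.16);k=ray(c,[(297,224)],.01);print(b,k)
print([( (q[0,:2]-J)@[np.cos(JY),np.sin(JY)],(q[0,:2]-J)@[-np.sin(JY),np.cos(JY)]) for q in (b,k)])
st(); cv2.imwrite("pics/w1.png",viewer.read_camera("wrist"))
E
```

```text
[[0.54283833 0.0688892  0.16      ]] [[ 0.46388677 -0.00462069  0.01      ]]
[(np.float64(0.00986041580709758), np.float64(0.20124247730383915)), (np.float64(-0.08807168130553167), np.float64(0.15600580428354158))]
t 1.85 psi 0.3170 tilt 0.0095 pos [ 0.4639 -0.1674  0.3002] jig [-0.1388  0.0014] F [-0.   0.2  0. ] open 0.0001
```

View pics/w1.png

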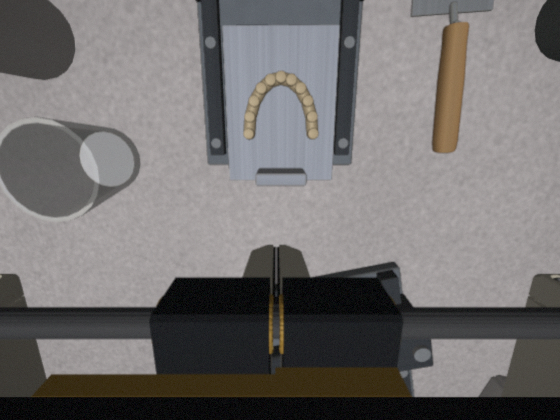

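The wrist view shows the tab centred at (281,180) ahead of the closed fingers at (277,290), with the beaker clear to the left. Next I descend behind the tab and push.

Call:
apply_moves --deltas '[[0,[0,0,40],0],[0,[0,0,41],0],[0,[0,0,0],0],[0,[8,1,0],0],[0,[8,0,0],0]]'

```text
t: 2.52
tool_pos: [0.4833, -0.165, 0.2268]
orientation: [3.1, 0.495, 0.006]
force: [0.3, -0.5, 0.3]
opening: 0.0005
```

Call:
apply_moves --deltas '[[0,[8,0,0],0],[0,[8,0,0],0],[0,[8,0,0],0],[0,[8,0,0],0],[0,[0,0,0],0]]'

```text
t: 3.15
tool_pos: [0.5125, -0.1541, 0.2236]
orientation: [-3.102, -0.496, -0.002]
force: [0.6, -0.4, 0.1]
opening: 0.0004
```

```bash
python3 -c "from h import *; st()"
```

```text
t 3.15 psi 0.3172 tilt 0.0010 pos [ 0.5125 -0.1541  0.2236] jig [-0.0885 -0.0012] F [ 0.6 -0.4  0.1] open 0.0004
```

Call:
apply_moves --deltas '[[0,[6,-1,0],0],[0,[6,0,0],0],[0,[5,0,0],0],[0,[3,0,0],0]]'

```text
t: 3.65
tool_pos: [0.5303, -0.1472, 0.2235]
orientation: [-3.102, -0.496, 0.003]
force: [-14.8, -4.0, 8.4]
opening: 0.0009
```

```bash
python3 - <<'E'
from h import *
st(); a=viewer.read_camera("wrist");b=viewer.read_camera("top")[125:225,295:395];
b=cv2.resize(b,(420,420),interpolation=cv2.INTER_CUBIC);a=a[:,80:460]
cv2.imwrite("pics/w2.png",np.hstack([a,b]))
E
```

```text
t 3.65 psi 0.3171 tilt 0.0017 pos [ 0.5303 -0.1472  0.2235] jig [-0.0694 -0.0002] F [-14.8  -4.    8.4] open 0.0009
```

View pics/w2.png

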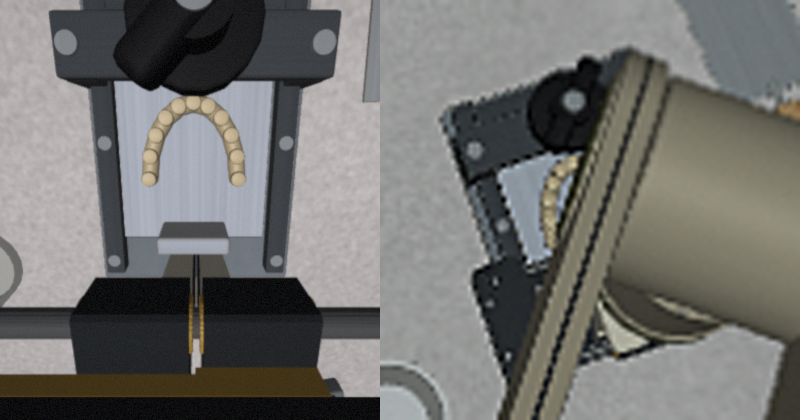

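The wrist view shows the platform pushed in, with the arch at (193,100) nearly under the bridge. The contact force has jumped to 15 N, consistent with the stop. I'll press a little more to confirm.

Call:
apply_moves --deltas '[[0,[2,0,0],0],[0,[0,0,0],0],[0,[0,0,0],0]]'

```text
t: 4.12
tool_pos: [0.5309, -0.1472, 0.2235]
orientation: [-3.102, -0.495, 0.008]
force: [-14.4, -3.2, 9.6]
opening: 0.0001
```

```bash
python3 - <<'E'
from h import *
st()
im=viewer.read_camera("wrist");c=viewer.get_calibration("wrist")
# tab top edges: rows ~237 (rear edge top face?) ; rail bolts front pair z .025
b=ray(c,[(184,143),(366,143),(194,261),(356,261)],.025)
t=ray(c,[(273,222),(273,237),(273,253)],.053)
for q in (b,t): 
  d=q[:,:2]-J; print(np.round(np.c_[d@[np.cos(JY),np.sin(JY)],d@[-np.sin(JY),np.cos(JY)]],4))
E
```

```text
t 4.12 psi 0.3167 tilt 0.0052 pos [ 0.5309 -0.1472  0.2235] jig [-0.0688 -0.0003] F [-14.4  -3.2   9.6] open 0.0001
[[-0.0024  0.0527]
 [-0.0025 -0.0533]
 [-0.0777  0.0528]
 [-0.0778 -0.0531]]
[[-0.0416  0.0007]
 [-0.0501  0.0008]
 [-0.0594  0.0008]]
```

Call:
apply_moves --deltas '[[0,[-6,0,0],0],[0,[-12,0,0],0],[0,[0,0,-50],0],[50,[0,0,-60],0],[50,[0,0,-60],0]]'

```text
t: 4.8
tool_pos: [0.5146, -0.1522, 0.3955]
orientation: [-3.102, -0.496, -0.001]
force: [1.1, 0.8, -0.7]
opening: 0.0158
```

Call:
apply_moves --deltas '[[50,[0,0,0],0],[50,[0,0,0],0]]'

```text
t: 5.05
tool_pos: [0.515, -0.1523, 0.3935]
orientation: [3.102, 0.496, 0.001]
force: [-0.6, -0.1, -0.3]
opening: 0.0358
```

```bash
python3 - <<'E'
from h import *
st()
c=viewer.get_calibration("wrist");im=viewer.read_camera("wrist");np.save("w3.npy",im)
X=np.r_[J+.045*np.array([np.cos(JY),np.sin(JY)]),.1125];uv=proj(c,X)[0];print(uv)
u,v=np.clip(uv.astype(int),[100,100],[460,320]);print(u,v)
cv2.imwrite("pics/w3.png",cv2.resize(im[v-100:v+100,u-100:u+100],None,fx=3,fy=3,interpolation=cv2.INTER_CUBIC))
E
```

```text
t 5.05 psi 0.3168 tilt 0.0007 pos [ 0.515  -0.1523  0.3935] jig [-0.0855 -0.0002] F [-0.6 -0.1 -0.3] open 0.0358
[274.37786755  55.74083053]
274 100
```

View pics/w3.png

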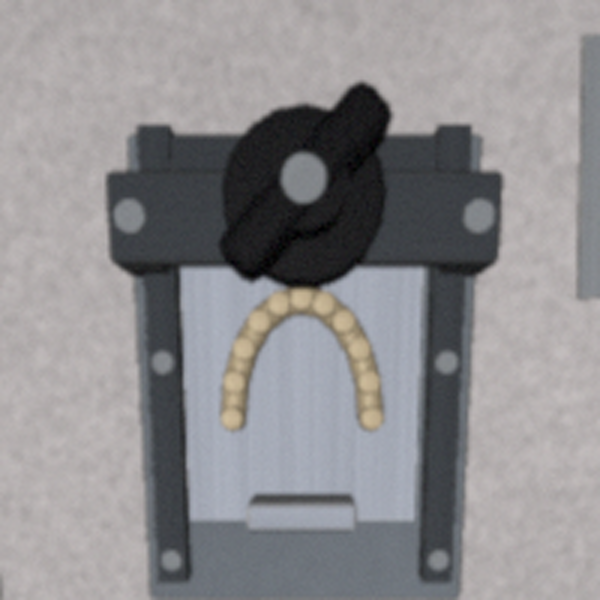

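The wrist crop shows the platform home, the knob cap at (303,178), and the bar running from (373,100) down to (237,252).

```bash
python3 - <<'E'
from h import *
c=viewer.get_calibration("wrist")
g=lambda p,z: ray(c,(np.array(p)+.5)/3-.5+[174,0],z)
def jg(q):
  d=q[:,:2]-J; return np.c_[d@[np.cos(JY),np.sin(JY)],d@[-np.sin(JY),np.cos(JY)]]
np.set_printoptions(precision=4,suppress=True)
print("cap",jg(g([(303,178)],.1135)))
w=jg(g([(373,100),(237,250)],.1125));d=w[0]-w[1];print(w,w.mean(0),np.linalg.norm(d),"knob",-np.arctan2(d[1],d[0]))
print("bridge",jg(g([(129,215),(479,215)],.055)),"rail",jg(g([(162,362),(446,362),(171,560),(438,560)],.025)))
print("tab",jg(g([(302,503),(302,529)],.053)))
E
```

```text
cap [[0.0415 0.0004]]
[[ 0.0598 -0.0177]
 [ 0.0242  0.0182]] [0.042  0.0002] 0.050527822766803926 knob 0.7885262894039982
bridge [[ 0.0421  0.0572]
 [ 0.042  -0.0566]] rail [[-0.003   0.0533]
 [-0.0031 -0.0523]
 [-0.0777  0.0532]
 [-0.0779 -0.0523]]
tab [[-0.0516  0.0012]
 [-0.0609  0.0013]]
```

Call:
apply_moves --deltas '[[50,[43,0,0],0],[50,[43,0,0],0],[50,[42,0,0],0],[50,[0,0,0],0.15],[50,[0,0,0],0.15]]'

```text
t: 5.72
tool_pos: [0.6368, -0.1119, 0.39]
orientation: [-3.14, -0.02, 0.008]
force: [0.2, -0.5, 0.8]
opening: 0.0502
```

Call:
apply_moves --deltas '[[50,[0,0,0],0.15],[50,[0,0,0],0.16],[50,[0,0,0],0.16],[50,[0,0,30],0],[50,[0,0,0],0]]'

```text
t: 6.35
tool_pos: [0.6354, -0.1121, 0.3582]
orientation: [-3.061, 0.705, 0.014]
force: [-0.8, 0.4, -0.2]
opening: 0.0501
```

```bash
python3 - <<'E'
from h import *
st(); cv2.imwrite("pics/w4.png",viewer.read_camera("wrist"))
E
```

```text
t 6.35 psi -0.4530 tilt 0.0092 pos [ 0.6354 -0.1121  0.3582] jig [0.0414 0.0004] F [-0.8  0.4 -0.2] open 0.0501
```

View pics/w4.png

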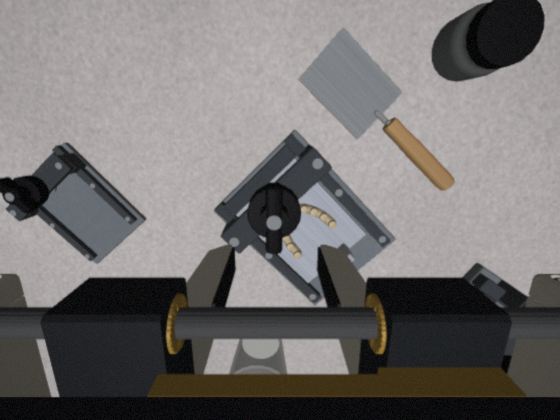

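The wrist view shows the bar upright at column 274, centred between the fingers (mid-column 277) and parallel to the pads. I'll descend and close.

Call:
apply_moves --deltas '[[50,[1,0,40],0],[50,[0,0,38],0],[50,[0,0,0],0],[10,[0,0,0],0],[10,[0,0,0],0]]' --grip_force 12

```text
t: 7.02
tool_pos: [0.6387, -0.1131, 0.2886]
orientation: [3.061, -0.706, 0.006]
force: [-0.2, -1.0, 0.3]
opening: 0.0343
```

Call:
apply_moves --deltas '[[10,[0,0,0],0],[10,[0,0,0],0],[10,[0,0,0],0]]'

```text
t: 7.4
tool_pos: [0.6381, -0.1126, 0.2865]
orientation: [-3.061, 0.705, -0.002]
force: [0.9, 2.5, 3.8]
opening: 0.0138
```

```bash
python3 -c "
from h import *
s,_=st();print(s['wrist_torque'])"
```

```text
t 7.40 psi -0.4530 tilt 0.0015 pos [ 0.6381 -0.1126  0.2865] jig [ 0.0438 -0.0009] F [0.9 2.5 3.8] open 0.0138
[ 0.46252066 -0.1616468  -0.04692522]
```

Call:
apply_moves --deltas '[[10,[0,0,0],-0.18],[10,[0,0,0],-0.18],[10,[0,0,0],-0.18],[10,[0,0,0],-0.18],[10,[0,0,0],-0.18]]'

```text
t: 8.02
tool_pos: [0.6382, -0.1119, 0.2858]
orientation: [-3.06, -0.706, -0.002]
force: [3.3, 5.6, -2.1]
opening: 0.014
```

Call:
apply_moves --deltas '[[10,[0,0,0],-0.16],[10,[0,0,0],0],[10,[0,0,0],0]]'

```text
t: 8.4
tool_pos: [0.6381, -0.1117, 0.2854]
orientation: [-2.996, -0.939, -0.002]
force: [3.6, 5.0, -2.1]
opening: 0.0137
```

```bash
python3 -c "
from h import *
s,_=st();print(s['wrist_torque'])"
```

```text
t 8.40 psi 0.6076 tilt 0.0021 pos [ 0.6381 -0.1117  0.2854] jig [ 0.0441 -0.    ] F [ 3.6  5.  -2.1] open 0.0137
[ 1.08973046 -0.6995382   0.00558683]
```

Call:
apply_moves --deltas '[[36,[0,0,0],0],[36,[0,0,0],0],[36,[0,0,0],0],[36,[0,0,0],0],[36,[0,0,-20],0]]'

```text
t: 9.02
tool_pos: [0.637, -0.1127, 0.3043]
orientation: [-2.996, -0.938, 0.006]
force: [0.4, -0.7, 0.2]
opening: 0.036
```

Call:
apply_moves --deltas '[[36,[0,0,-50],0],[36,[0,0,0],0],[36,[0,0,0],0]]'

```text
t: 9.4
tool_pos: [0.638, -0.1129, 0.3572]
orientation: [2.997, 0.938, 0.003]
force: [0.7, 0.7, -0.1]
opening: 0.0363
```

```bash
python3 - <<'E'
from h import *
st(); cv2.imwrite("pics/s5.png",np.hstack([cv2.resize(viewer.read_camera("side")[150:230,195:300],(525,400),interpolation=cv2.INTER_CUBIC),viewer.read_camera("wrist")[0:400,145:415]]))
E
```

```text
t 9.40 psi 0.6068 tilt 0.0021 pos [ 0.638  -0.1129  0.3572] jig [ 0.0436 -0.0012] F [ 0.7  0.7 -0.1] open 0.0363
```

View pics/s5.png

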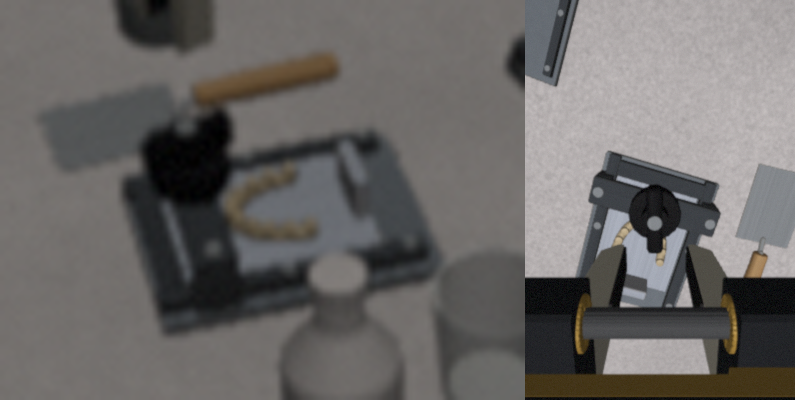

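The side crop shows the grey cap at (187,122), and in the wrist picture the bar is upright at column 275. To confirm the drop, I'll compare the cap's rows in the side pictures.

```bash
python3 - <<'E'
from h import *
c=viewer.get_calibration("side");C=viewer.get_calibration("wrist")
a=cv2.imread("pics/side0.png");b=viewer.read_camera("side")
X=J+.045*np.array([np.cos(JY),np.sin(JY)])
for z in (.1135,.103): print(z,proj(c,np.r_[X,z]),proj(C,np.r_[X,z]))
for im in (a,b): print(cv2.cvtColor(im,cv2.COLOR_BGR2GRAY)[166:182,226:242],'\n')
E
```

```text
0.1135 [[230.70435332 171.23052655]] [[275.2354194  224.96409726]]
0.103 [[230.98977295 174.06164843]] [[275.26586766 220.8498814 ]]
[[104 105 108 114 115 118 115 108 106 100  98  97  95  92  91  89]
 [ 93  92  98 110 116 119 114  96  91  93  92  89  88  87  86  83]
 [ 81  83  89 105 116 119 112  89  83  87  85  83  79  76  73  70]
 [ 60  66  76  92 107 106 102  81  71  72  71  68  67  65  65  64]
 [ 28  38  50  67  86  83  82  64  54  57  61  65  71  75  80  88]
 [  4  15  23  42  69  76  72  55  39  48  69  87  96 100 105 112]
 [  8   7   9  37  69  81  80  60  34  37  67  94 108 112 115 119]
 [  6   6  11  27  54  66  64  46  22  21  42  66  84  91 101 115]
 [  3   1   3  12  24  35  34  21  10   8  16  30  43  49  75 107]
 [  4   4   3   6   6  12  11   5  10   8  12   9  11  16  50  95]
 [  5   8   5   2   5   6   5   4   7   4  10   2   7   5  33  81]
 [  7   5   6   3   5   8   5   3   5   5   6   4   7   8  26  72]
 [  6   7   7   3   7   6   1   5   4   3   1   5   6   2  24  71]
 [  7   9   7   3   3   6   7   5   5   8   4   0   1   2  33  78]
 [  8   8   9  10   6   4   4
[... 480 characters left out ...]
  67  66  53  51  59  84 106]
 [ 86  85  82  79  80  79  82  89  80  67  62  47  31  39  69 103]
 [ 84  84  80  70  69  72  74  72  57  44  34  23  11  14  45  90]
 [ 77  75  66  53  64  72  75  65  37  20  12  10   5   4  27  72]
 [ 60  57  45  38  63  78  78  67  37  13   8   8   5   3  24  66]
 [ 35  28  18  22  43  59  60  49  25   8   3   6   4   4  19  61]
 [ 14  15   9   7  19  27  28  23  14   4   5   3   7   4  19  61]
 [ 10   9   8   6   6   8   8   8   3   3   5   8   5   6  32  76]
 [  4   6   5   8   7   5   6   7   0   2   8   0   7  14  53  91]
 [  5   1  11   4   9   6   2   6   5   6   5   8   8  21  54  85]
 [  3   2   3   2   3   6   6   5   3   7   3   4   6  14  34  58]]
```

The cap dropped about 2.9 px, or 10.6 mm, so the knob has clicked down. I'll re-grip and tighten.

Call:
apply_moves --deltas '[[36,[0,0,40],0],[36,[0,0,42],0],[36,[0,0,0],0],[10,[0,0,0],0],[10,[0,0,0],0]]' --grip_force 15

```text
t: 10.18
tool_pos: [0.6387, -0.1131, 0.2763]
orientation: [2.996, 0.938, 0.005]
force: [-0.4, -0.1, -0.2]
opening: 0.0201
```

Call:
apply_moves --deltas '[[10,[0,0,0],0],[10,[0,0,0],0],[10,[0,0,0],0.1],[10,[0,0,0],0.18],[10,[0,0,0],0.18]]'

```text
t: 10.8
tool_pos: [0.638, -0.1122, 0.2749]
orientation: [-3.133, -0.222, -0.001]
force: [-1.1, 3.8, 0.2]
opening: 0.0141
```

```bash
python3 -c "
from h import *
s,_=st();print(s['wrist_torque'])"
```

```text
t 10.80 psi 0.1414 tilt 0.0012 pos [ 0.638  -0.1122  0.2749] jig [ 0.0438 -0.0004] F [-1.1  3.8  0.2] open 0.0141
[0.63004486 0.29675338 0.04283991]
```

Call:
apply_moves --deltas '[[10,[0,0,1],0.17],[10,[0,0,1],0.17],[10,[0,0,1],0.17],[10,[0,0,1],0.17],[10,[0,0,1],0.17]]'

```text
t: 11.42
tool_pos: [0.6382, -0.1125, 0.2713]
orientation: [-2.946, 1.089, -0.002]
force: [-6.2, 4.2, 12.3]
opening: 0.0138
```

Call:
apply_moves --deltas '[[10,[0,0,0],0.12],[10,[0,0,0],0.12],[10,[0,0,0],0.07],[10,[0,0,0],0],[10,[0,0,0],0]]'

```text
t: 12.05
tool_pos: [0.638, -0.1126, 0.2713]
orientation: [-2.747, 1.524, -0.002]
force: [-6.2, 2.9, 8.2]
opening: 0.0139
```

```bash
python3 -c "
from h import *
s,_=st();print(s['wrist_torque'],s['q'])"
```

```text
t 12.05 psi -1.0130 tilt 0.0012 pos [ 0.638  -0.1126  0.2713] jig [ 0.0437 -0.0009] F [-6.2  2.9  8.2] open 0.0139
[ 0.59709727  1.24723555 -0.03978338] [-2.53908927e-01  3.50571597e-01  1.48080644e+00  3.80804744e-04
  1.30910356e+00  2.32982829e+00]
```

Call:
apply_moves --deltas '[[40,[0,0,0],0],[40,[0,0,0],0],[40,[0,0,0],0],[40,[0,0,-30],0],[40,[0,0,-50],0]]'

```text
t: 12.68
tool_pos: [0.6369, -0.1127, 0.3467]
orientation: [2.746, -1.524, -0.008]
force: [0.2, 0.3, 0.5]
opening: 0.0397
```

Call:
apply_moves --deltas '[[40,[-50,0,-50],0],[40,[-50,0,0],0],[40,[0,0,0],0],[40,[0,0,0],0]]'

```text
t: 13.18
tool_pos: [0.588, -0.033, 0.3928]
orientation: [2.747, -1.523, 0.0]
force: [0.5, -0.5, 0.3]
opening: 0.0396
```

```bash
python3 - <<'E'
from h import *
st(); im=viewer.read_camera("wrist");c=viewer.get_calibration("wrist");b=viewer.read_camera("side")
k=J+.045*np.array([np.cos(JY),np.sin(JY)])
print(proj(c,np.r_[k,.0975]),proj(viewer.get_calibration("side"),[np.r_[k,.103],np.r_[k,.098]]))
print(cv2.cvtColor(b,cv2.COLOR_BGR2GRAY)[170:182,226:238])
np.save("w6.npy",im)
cv2.imwrite("pics/w6.png",cv2.resize(im[:280,140:420],(600,600),interpolation=cv2.INTER_CUBIC))
E
```

```text
t 13.18 psi -1.0127 tilt 0.0004 pos [ 0.588  -0.033   0.3928] jig [0.021  0.0903] F [ 0.5 -0.5  0.3] open 0.0396
[[272.69018129 108.34613892]] [[230.98977295 174.06164843]
 [231.12463058 175.39750856]]
[[ 84  82  82  85  97  95  90  80  66  60  60  62]
 [ 81  73  62  64  78  82  85  92  83  74  78  89]
 [ 70  50  34  30  45  68  92 107 106 100 103 110]
 [ 58  28   7   7  22  51  85 106 111 111 114 117]
 [ 52  24   5   9  24  46  66  84  89  99 111 116]
 [ 40  16   6  19  46  65  69  68  55  73 104 114]
 [ 34  16   2  27  58  76  81  66  41  47  86 110]
 [ 31  16   7  19  46  64  64  53  29  25  61  95]
 [ 32  20  11   8  23  33  32  23  16  13  36  64]
 [ 28  18   3   8  10  10  10  14   9   4  14  31]
 [ 28  12   7   4   7  11   5   3   9   8   5  10]
 [ 23   8   9   1   8   4   0   6  10   9   9   5]]
```

View pics/w6.png

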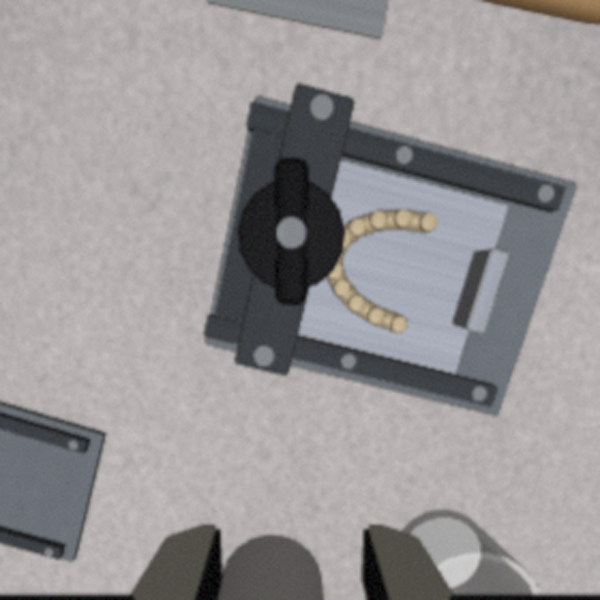

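The picture shows the bar upright, still aligned with the tool (knob about 1.33 rad). The cap moved another ~1.1 px down in the side view, about 4.3 mm. One last check is the tab against the rail bolts: tab top centre (490,291), bolts (404,155), (546,194), (348,361) and (480,394).

```bash
python3 - <<'E'
from h import *
c=viewer.get_calibration("wrist")
g=lambda p,z: ray(c,np.array(p)/2.143+[140,0],z)
def jg(q):
  d=q[:,:2]-J; return np.round(np.c_[d@[np.cos(JY),np.sin(JY)],d@[-np.sin(JY),np.cos(JY)]],4)
b=jg(g([(404,155),(546,194),(348,361),(480,394)],.025));t=jg(g([(490,291)],.053))
print(b,t,"platform x ~",t[0,0]+.054-(b[:,0].mean()+.0375))
order.close_job()
E
```

```text
[[-0.003  -0.0534]
 [-0.0781 -0.053 ]
 [-0.0026  0.0523]
 [-0.0781  0.0527]] [[-0.0574  0.0002]] platform x ~ -0.000449999999999999
the job is handed in; nothing more can be done
```

I pushed the platform home, backed the winged knob off until it clicked down, tightened it clockwise, let go and handed the job in at about 13 s. The hand-in gives no verdict, so the results below are my own measurements.

- **Platform:** it stopped against a firm force of about 15 N. The last wrist picture puts it at x ≈ -0.5 mm from home, measured from the tab against the rail bolts. That assumes the bolts' midpoint lies at the jig's x = 0, which I took from the top view and which is good to 2–3 mm.
- **Click-down:** I turned the knob back to about -0.29 rad. After release, the side view showed it had dropped about 10.6 mm.
- **Tightening:** I turned it to about 1.33 rad. The bar was still aligned with the gripper after release. The side view showed it drawn down roughly 4.3 mm, but that is only about a 1.1 px shift, so it is the least certain check.
- **At the end:** the gripper was open and clear of everything. I saw nothing on the bench disturbed, but I did not measure the bystanders' positions.
- **Disagreement:** the top and wrist cameras differed by about 3 mm along the jig's x. I allowed for this when gripping the knob.

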